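# Open the sloped sample carousel and index its rotor

### The job

Get the sample carousel ready for loading: lift the loose round lid off its tilted drum by the knob and set it down, not dropped, flat and knob up inside the shallow steel tray. Then turn the rotor in the drum by its grip bar until the raised ridge at the rotor's edge points straight at the fixed steel pointer just outside the drum, and let go. Leave the bottle, the tip box and the well plate where they stand.

Things in the scene. Friction and masses are not known exactly. Their poses are not given: they have to be found in the camera images.
- housing: The carousel: fixed white wedge, 240 (x) x 230 (y) mm, origin at the centre of its underside, at bench height. Its top, the deck, is 36 mm high at the front (-x) edge and 164 mm at the back: the deck's normal leans 28 degrees from vertical towards the housing's own -x. The drum's base centre is on the deck, 100 mm straight above the origin.
- drum_rim (a point): Centre of the mouth of the open steel drum that stands square on the deck (its axis is the deck normal), in the plane of its rim, 43 mm along the axis above the deck. Inner radius 62 mm, outer 67. The point's axes are the housing's, not tilted.
- pointer_tip (a point): Top of the tip of the fixed steel pointer: an upright triangular block on the deck just outside the drum, at the drum's lowest, front side, tip inwards, 71 mm from the drum's axis and 2 mm below the rim; it is 22 mm wide at its outer end, 94 mm from the axis.
- lid_knob (a point): Centre (half-way up) of the lid's knob, a black cylinder, 26 mm across, 42 tall; z points out of the lid's top. Lid: grey disc, 134 across, 6 thick, its top 21 mm below this point; under it a ring, 118 across, 8 deep. It starts loose on the drum, tilted with it, ring inside with 3 mm play: lift it along the axis. 0.15 to 0.31 kg. In the tray this point is 39 mm above the bench.
- tray: Fixed shallow steel tray, 200 x 200 mm outside, 12 mm high, walls and floor 4 mm thick; origin at the centre of its underside, at bench height.
- rotor_grip (a point): Where to grip the rotor: on its axis, 21 mm above its plate, 7 mm below the top of its grip bar. z is the rotor's axis (deck normal, upwards), x lies along the bar, away from the ridge. Grip bar: 50 mm long, 14 wide, 28 high above the plate, top 4 mm below the drum's rim. The plate is an aluminium disc of 58 mm radius, 32 mm below the rim.
- rotor_mark (a point): The rotor's mark: a point on top of the raised black ridge (22 mm radially, 10 mm wide, 8 mm high above the plate) at the rotor's edge, in line with the grip bar and 50 mm from the axis. The ridge spans 35 to 57 mm from the axis.
- index_point (a point): Fixed point inside the drum, 50 mm from the axis towards the pointer and at the height of the ridge's top: where rotor_mark must come for the ridge to point at the pointer.
- rotor (a joint): Angle of the rotor about the deck normal, rad, growing counter-clockwise seen from above the deck; 0 (or any whole turn) when the ridge points at the pointer. No stops; it starts between 0.7 and 2.7, turns against a light friction (0.05 N m) and stays where it is left.
- bottle: Bystander: glass reagent bottle with blue cap, 70 mm diameter, 150 mm tall, origin at the centre of its underside.
- tipbox: Bystander: blue tip box with clear cover, 85 x 122 x 75 mm, origin at the centre of its underside.
- rack: Bystander: yellow well plate, 85 x 127 x 16 mm, origin at the centre of its underside.
Things that resemble listed ones, but are neither listed nor needed, are in the scene too. Leave any orange or red look-alike of the part that bears lid_knob alone.

How it is judged:
By the outcome, as a careful person would: the job done as asked, in the order asked, and still so for the second after the job is handed in, with the robot touching nothing.
It also fails if it takes over 72 s, if anything falls off the work surface, if the arm or the gripper's body presses on something with over 40 N, if the wrist force passes 120 N, or if a joint passes its speed limit or range.

### The arm

A 6-joint arm with a two-finger parallel gripper is mounted at the origin on the work surface. World frame = base frame: x ahead of the robot, y to its left, z up, the work surface at z = 0. Lengths are in m, angles in rad, forces in N, time in s.
With the tool pointing down it reaches from about 0.375 to 0.9 m from the base axis. Payload 3.1 kg.
Tool frame: the origin (TCP) lies on the mounting face of the last link; the fingertips stand 173 mm ahead of it and the grasp point (between the pads) lies 155 mm ahead of it; x points along the fingers, y is the direction in which the jaws open and shut, and the axes are right-handed (so a half turn about x gives the same grasp; the last joint's range is limited). The gripper opens to 85 mm and grips with 20 to 120 N. Pads are 22 mm wide; open, the fingers measure 114 mm over their backs; the gripper's body (76 mm by 85 mm) begins 54 mm behind the grasp point. The pads swing forward as they close: fully open they stand 13 mm farther back than shut.
Start: joints at [1.169, 0.527, 1.433, -0, 1.181, -0.178], TCP at [0.139, 0.609, 0.405] pointing down, gripper open.
Joint ranges: [-3.08, 3.08], [-0.75, 2.2], [0.22, 2.44], [-1.43, 4.57], [0, 2.65], [-2.85, 2.85]. Speed limits (rad/s): [2.79, 2.79, 3.14, 3.14, 3.14, 3.14].

### API

Orientations are given as a rotation vector (axis times angle).
In Python, from cell import arm gives the robot as it stands.
- The arm moves only by the shell command python3 -m jog 'ROWS' [FORCE]. ROWS is JSON, one flat list of numbers, 7 for each row, row after row: the shift along the world's x, y, z in m, then the turn, a rotation vector about the world's x, y, z in degrees, then the gripper command: -1 is shut, 1 is fully open, values between are in proportion. In form: [tx, ty, tz, wx, wy, wz, gripper, tx, ty, tz, wx, wy, wz, gripper, ...]. A call has 1 to 10 rows; each row is the pose to reach, as a shift and turn from the pose commanded when the call began; what a row does not reach only later rows make up. A row lasts 1/8 s, in which the tool goes at most 62.5 mm and 10.7 degrees, less where a joint would pass 70% of its speed; a pose out of reach is approached as far as the arm can. A call with a gripper value outside its range is refused whole. The fingers move at their own pace and stop on an object; FORCE is the grip in N (left out, the last holds). Time passes only in rows, so rows that repeat a pose let the fingers close. It gives the time, the measured TCP pose, the force and the opening at its end, in the units of the state.
- arm.sense(): the state, without advancing time (a new reading comes with each control period).
- arm.grab_frame(name): name is "side" or "top" or "wrist"; returns a dict with "img" (400x640x3 uint8, red, green, blue), "z_map" (400x640 float32, m along the optical axis (not along the pixel's ray), 0 where there is no reading), "fx", "fy", "cx", "cy" (pixels), "k1" (the pictures are not rectified: a ray, as slopes to the right and down, at radius r is drawn at 1 + k1 r^2 times it, then the intrinsics apply), "rvec" (rotation vector, rad) and "tvec" (3), from world to camera coordinates, as OpenCV has them; the wrist camera has in their place "tool_from_camera" (4x4, takes a point from camera to tool coordinates, whose origin is the TCP and whose axes are the tool frame's). Camera axes: x right, y down, z forward; pixel columns grow to the right and rows downward; lengths in m; the calibration is good to about 2 mm. A picture is of the moment at which its call begins: read the wrist's pose just before it.
- arm.hand_in(): hands the job in, once; it reports no verdict.
Trained networks look in the newest picture that a camera, given by its name, has taken for a name from the list of things; names that differ only in an ending like _2 or _b are one class to them, and where a whole thing is asked for, a point or a joint stands for the part that bears it (a point fixed in the world has none). Each returns a list of dicts, best first, with "confidence" (0 to 1); they miss things now and then, are a little off and sometimes report something else, mostly with a low value. They report only what shows in the picture. A call takes as long as a camera call. They do not tell look-alikes from the thing itself.
- arm.masks_of(camera, thing): "pixels" (400x640 bool, what is visible of it) and "rect" ([left, top, width, height] in pixels, round what is visible of it).
The state is a dict: "time_s": time; "q": joint angles; "qvel": joint speeds; "tau": joint torques, N m; "tool_pos": TCP position; "orientation": TCP orientation; "ft_force": force on the tool from outside, world axes, zero at the start; "torque": the same for the moment, N m; "opening": finger opening in m.
Only numpy, scipy, OpenCV 4.12 (cv2) and the standard library are available. Lean on these libraries where they do the work, as an engineer would, in place of code of your own. Each camera call takes 0.05 s, during which the arm holds its last target. There are 200 camera calls.

## Working session

There is one attempt and no reset: what is moved stays moved. The work goes in short steps, Python scripts to look and compute and a shell command to move; the robot and the scene stay as the last step left them, time stands still between calls to the robot, and variables do not carry over. Pictures are saved under pics/ and viewed, about 8 in all and at most 12, crops included, and the job is handed in when it is done.

```bash
mkdir -p pics; ls
cat > h.py <<'E'
import numpy as np, cv2
from cell import arm
from scipy.spatial.transform import Rotation as R
def tool():
    s=arm.sense(); T=np.eye(4); T[:3,:3]=R.from_rotvec(s["orientation"]).as_matrix(); T[:3,3]=s["tool_pos"]; return T
def grab(n):
    T=tool(); f=arm.grab_frame(n)
    if n=="wrist": f["wc"]=T@np.array(f["tool_from_camera"])
    else:
        M=np.eye(4); M[:3,:3]=R.from_rotvec(np.ravel(f["rvec"])).as_matrix(); M[:3,3]=np.ravel(f["tvec"]); f["wc"]=np.linalg.inv(M)
    f["K"]=np.array([[f["fx"],0,f["cx"]],[0,f["fy"],f["cy"]],[0,0,1.]]); f["D"]=np.array([f["k1"],0,0,0,0.])
    return f
def pts(f,mask=None):
    m=f["z_map"]>0
    if mask is not None: m&=mask
    v,u=np.nonzero(m); z=f["z_map"][v,u]
    n=cv2.undistortPoints(np.stack([u,v],1).astype(float).reshape(-1,1,2),f["K"],f["D"]).reshape(-1,2)
    P=np.c_[n*z[:,None],z]
    return P@f["wc"][:3,:3].T+f["wc"][:3,3],u,v
def proj(f,P):
    M=np.linalg.inv(f["wc"]); p,_=cv2.projectPoints(np.atleast_2d(P).astype(float),R.from_matrix(M[:3,:3]).as_rotvec(),M[:3,3],f["K"],f["D"]); return p.reshape(-1,2)
def save(f,name,crop=None,s=1):
    i=f["img"]
    if crop: l,t,w,h=crop; i=i[t:t+h,l:l+w]
    cv2.imwrite("pics/"+name,cv2.resize(i[:,:,::-1],None,fx=s,fy=s,interpolation=cv2.INTER_CUBIC))
E
cat > a.py <<'E'
from h import *
ims=[]
for c in ["top","side"]:
    f=grab(c); ims.append(f["img"]); print(c,f["wc"][:3,3].round(3))
    for t in ["housing","lid_knob","tray","bottle","tipbox","rack"]:
        for d in arm.masks_of(c,t):
            P,u,v=pts(f,d["pixels"])
            if len(P): print(c,t,round(d["confidence"],2),d["rect"],len(P),np.median(P,0).round(3),P.min(0).round(3),P.max(0).round(3), np.median(f["img"][d["pixels"]],0))
cv2.imwrite("pics/1.png",cv2.resize(np.vstack(ims)[:,:,::-1],(480*1,600)))
cv2.imwrite("pics/top.png",ims[0][:,:,::-1]);cv2.imwrite("pics/side.png",ims[1][:,:,::-1])
print(arm.sense())
E
python3 a.py
```

```text
pics
top [0.342 0.059 1.369]
top housing 0.72 [225.9, 137.0, 86.8, 96.4] 4089 [0.616 0.204 0.112] [ 0.451  0.061 -0.01 ] [0.752 0.343 0.17 ] [168. 170. 166.]
top lid_knob 0.93 [237.0, 256.8, 39.4, 40.9] 1156 [0.285 0.237 0.014] [ 0.22   0.177 -0.004] [0.349 0.305 0.061] [167.  52.  48.]
top lid_knob 0.67 [333.3, 108.3, 36.5, 38.8] 1030 [ 0.834 -0.084  0.014] [ 0.769 -0.151 -0.005] [ 0.905 -0.02   0.061] [167.  97.  26.]
top lid_knob 0.62 [249.7, 166.9, 42.9, 40.8] 1313 [0.576 0.194 0.147] [0.516 0.131 0.06 ] [0.635 0.26  0.188] [80. 83. 86.]
top lid_knob 0.56 [133.5, 204.9, 36.2, 34.8] 1057 [0.466 0.614 0.014] [0.404 0.552 0.004] [0.529 0.684 0.064] [161.  30.  27.]
top lid_knob 0.55 [325.8, 242.3, 39.2, 39.2] 1177 [ 0.348 -0.063  0.014] [ 0.285 -0.13  -0.   ] [0.415 0.002 0.059] [167.  51.  48.]
top tray 0.83 [346.3, 168.1, 66.9, 63.8] 3077 [ 0.578 -0.182  0.004] [ 0.464 -0.299 -0.005] [ 0.695 -0.065  0.02 ] [141. 140. 141.]
top bottle 0.87 [190.4, 180.6, 24.6, 22.5] 453 [0.56  0.42  0.103] [ 0.534  0.397 -0.002] [0.601 0.491 0.154] [ 86.  91. 103.]
top tipbox 0.88 [437.4, 226.6, 45
[... 1625 characters left out ...]
013] [ 0.293  0.393 -0.009] [0.395 0.555 0.02 ] [163. 152.  67.]
{'time_s': 0.7, 'q': array([ 1.16848177e+00,  5.27493868e-01,  1.43269586e+00,  1.77263549e-05,
        1.18142127e+00, -1.78469828e-01]), 'qvel': array([-0.00051429,  0.00033166, -0.00022138, -0.00131845,  0.00174537,
        0.00127101]), 'tau': array([ 4.51027890e-04, -4.42165768e+01, -1.78386068e+01, -1.60606814e-04,
        8.06948192e-04, -1.76389889e-06]), 'tool_pos': array([0.13867933, 0.60939682, 0.40471549]), 'orientation': array([ 0.17573662,  1.56366292, -0.1757569 ]), 'ft_force': array([-0.09623932, -0.0424104 ,  0.26367484]), 'torque': array([-0.02670776,  0.01442724, -0.01029996]), 'opening': 0.08555046558348782}
```

```bash
python3 -c "
import cv2,numpy as np
a=cv2.imread('pics/top.png')[90:320,110:500];b=cv2.imread('pics/side.png')[120:400,180:480]
a=cv2.resize(a,None,fx=1.0,fy=1.0)
cv2.imwrite('pics/v1.png',cv2.resize(a,(780,460)))
cv2.imwrite('pics/v2.png',cv2.resize(cv2.imread('pics/top.png')[130:240,220:330],(600,600),interpolation=2))
"
```

```text
(no output)
```

View pics/v1.png

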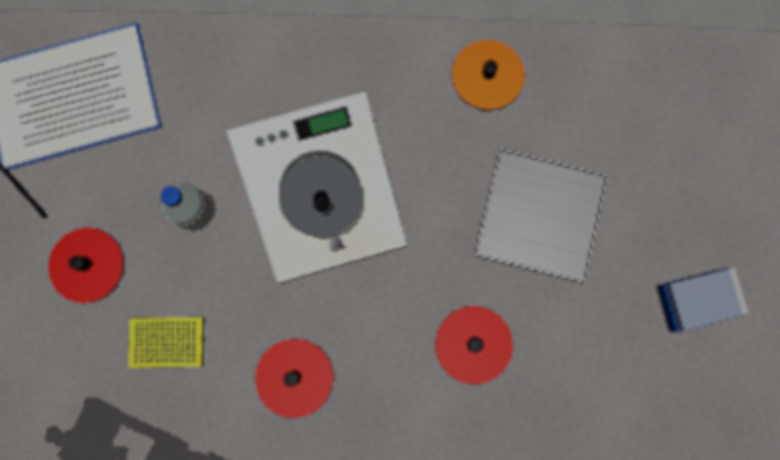

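View pics/v2.png

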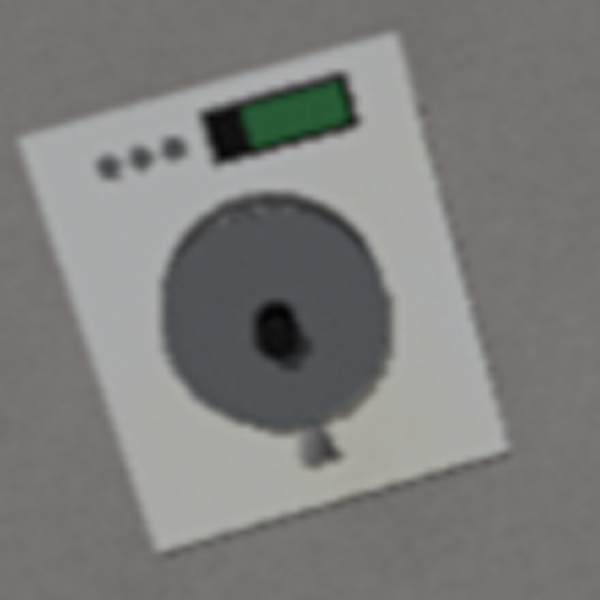

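```bash
cat > b.py <<'E'
from h import *
from scipy.optimize import least_squares
res={}
for c in ["top","side"]:
    f=grab(c)
    hm=max(arm.masks_of(c,"housing"),key=lambda d:d["confidence"])["pixels"]
    P,u,v=pts(f,hm); col=f["img"][v,u].astype(int)
    w=(col.min(1)>110)
    D=P[w]
    # deck plane with fixed tilt: z = 0.1 + tan28*(xh); yaw & offset free
    g=lambda p,Q: (Q[:,2]-0.1)-np.tan(np.radians(28))*((Q[:,0]-p[1])*np.cos(p[0])+(Q[:,1]-p[2])*np.sin(p[0]))
    D=D[(D[:,2]>.03)]
    r=least_squares(lambda p:np.r_[g([p[0],p[1],.2],D)],[.27,.6],loss="soft_l1",f_scale=.003)
    k=abs(g([r.x[0],r.x[1],.2],D))<.008
    D=D[k]
    b=cv2.minAreaRect(D[:,:2].astype(np.float32)*1000); print(c,"yaw by plane",np.degrees(r.x[0]),"rect",b,k.mean())
    lm=[d["pixels"] for d in arm.masks_of(c,"lid_knob") if np.median(pts(f,d["pixels"])[0][:,2])>.1][0]
    L,lu,lv=pts(f,lm); print("lid",L.shape,np.median(L,0))
    yaw=r.x[0]; n=np.array([-np.sin(.4887)*np.cos(yaw),-np.sin(.4887)*np.sin(yaw),np.cos(.4887)])
    lc=f["img"][lv,lu].max(1); s=L@n
    top=np.median(s[lc>55]); print("lid plane s",top, "of deck",np.median(D@n))
    disc=L[abs(s-top)<.006]; 
    xh=np.array([np.cos(.4887)*np.cos(yaw),np.cos(.4887)*np.sin(yaw),np.sin(.4887)]); yh=np.cross(n,xh)
    q=np.c_[disc@xh,disc@yh].astype(np.float32)
    (cx,cy),rr=cv2.minEnclosingCircle(q*1000); cx/=1000;cy/=1000
    ctr=cx*xh+cy*yh+top*n; print("lid top centre",ctr,"r",rr,"pred knob",ctr+.021*n)
    kn=L[(s-top>.02)&(s-top<.06)]; print("knob pts",len(kn),np.median(kn,0), "offset in deck axes",np.median(kn@xh)-cx,np.median(kn@yh)-cy)
    tm=max(arm.masks_of(c,"tray"),key=lambda d:d["confidence"])["pixels"]
    T,_,_=pts(f,tm); print("tray",cv2.minAreaRect(T[:,:2].astype(np.float32)*1000))
E
python3 b.py
```

```text
top yaw by plane 18.006242355342906 rect ((596.2735595703125, 202.06375122070312), (241.7303009033203, 230.6023406982422), 17.817766189575195) 0.9846994535519126
lid (1325, 3) [0.57522314 0.19405302 0.14669356]
lid plane s -0.15849831327847075 of deck -0.20725771063591591
lid top centre [0.57465729 0.19531677 0.14318331] r 67.01953125 pred knob [0.56528111 0.19226913 0.16172513]
knob pts 64 [0.55925929 0.18966815 0.17910053] offset in deck axes 0.002808338804249577 -0.00028213327740129676
tray ((581.547607421875, -183.43289184570312), (207.00595092773438, 207.031494140625), 77.17412567138672)
side yaw by plane 19.28349594057963 rect ((597.0123291015625, 200.3303985595703), (246.6024627685547, 234.6876678466797), 17.607135772705078) 0.861529712823429
lid (1065, 3) [0.56996664 0.18417464 0.14139899]
lid plane s -0.16064092300252317 of deck -0.20962794711449434
lid top centre [0.57679311 0.19218319 0.14129432] r 68.47074127197266 pred knob [0.5674872  0.18892732 0.15983614]
knob pts 66 [0.557259   0.18238945 0.17515256] offset in deck axes -0.0034118717514457497 -0.0025290776161809563
tray ((584.9224853515625, -180.70167541503906), (215.48329162597656, 209.86241149902344), 76.55622863769531)
```

```bash
cat >> h.py <<'E'
YAW=np.radians(17.8); O=np.array([.5965,.2015,.1])
def axes(yaw=None):
    yaw=YAW if yaw is None else yaw; a=np.radians(28)
    xh=np.array([np.cos(a)*np.cos(yaw),np.cos(a)*np.sin(yaw),np.sin(a)]); n=np.array([-np.sin(a)*np.cos(yaw),-np.sin(a)*np.sin(yaw),np.cos(a)])
    return xh,np.cross(n,xh),n
def plan(grasp,xdir,ydir=None):
    """shift (m) and turn (deg) from measured pose so the grasp point is at `grasp` with tool x = xdir"""
    T=tool(); R0=T[:3,:3]; xdir=xdir/np.linalg.norm(xdir)
    if ydir is None:
        ax=np.cross(R0[:,0],xdir); s=np.linalg.norm(ax); ang=np.arctan2(s,R0[:,0]@xdir)
        w=R.from_rotvec(ax/s*ang if s>1e-9 else ax)
    else:
        y=ydir-ydir@xdir*xdir; y/=np.linalg.norm(y)
        w=R.from_matrix(np.c_[xdir,y,np.cross(xdir,y)]@R0.T)
    tcp=grasp-.155*xdir
    print("shift",(tcp-T[:3,3]).round(4),"turn",np.degrees(w.as_rotvec()).round(2),"tcp",tcp.round(3))
E
python3 -c "
from h import *
xh,yh,n=axes(); K=O+.07*n; print(K,n,tool().round(3)); plan(K+.105*n,-n)
"
```

```text
[0.56521016 0.19145393 0.16180633] [-0.44699767 -0.14351525  0.88294759] [[ 0.     0.222  0.975  0.139]
 [-0.     0.975 -0.222  0.609]
 [-1.    -0.     0.     0.405]
 [ 0.     0.     0.     1.   ]]
shift [ 0.3103 -0.4552 -0.0134] turn [  8.56 -26.66   0.  ] tcp [0.449 0.154 0.391]
```

```bash
python3 -m jog '[0.02,-0.03,0,0.5,-2,0,1, 0.06,-0.09,0,2,-6,0,1, 0.1,-0.15,0,3,-9,0,1, 0.14,-0.2,0,4,-12,0,1, 0.18,-0.26,0,5,-16,0,1, 0.21,-0.31,0,6,-19,0,1, 0.25,-0.36,-0.005,7,-22,0,1, 0.28,-0.41,-0.01,8,-25,0,1, 0.3,-0.44,-0.013,8.56,-26.66,0,1, 0.31,-0.455,-0.013,8.56,-26.66,0,1]' 40
cat > c.py <<'E'
from h import *
f=grab("wrist"); 
for d in arm.masks_of("wrist","lid_knob"):
    P,u,v=pts(f,d["pixels"]); print(d["confidence"],d["rect"],len(P))
    xh,yh,n=axes(); s=(P-O)@n; print("heights",np.percentile(s,[5,25,50,75,95,99]))
    disc=P[abs(s-.049)<.006]; q=((disc-O)@np.c_[xh,yh]).astype(np.float32)*1000
    if len(q)>5: print("disc circ off mm",cv2.minEnclosingCircle(q))
    # free plane
    A=np.c_[disc[:,:2],np.ones(len(disc))]; co=np.linalg.lstsq(A,disc[:,2],rcond=None)[0]; nn=np.r_[-co[:2],1]; nn/=np.linalg.norm(nn); print("normal",nn,"vs",n)
    k=P[(s>.08)&(s<.1)]; q=((k-O)@np.c_[xh,yh]).astype(np.float32)*1000
    if len(q)>5: print("knob top",cv2.minEnclosingCircle(q), np.median(q,0),len(q))
save(f,"w1.png"); s=arm.sense(); print(s["q"].round(3),s["time_s"],tool().round(4))
plan(O+.075*n,-n)
E
python3 c.py
```

```text
time_s: 2.35
tool_pos: [0.4505, 0.1516, 0.3918]
orientation: [0.313, 1.11, -0.018]
ft_force: [-0.8, 1.2, -1.1]
opening: 0.0856
0.94 [578.7, 0.9, 51.4, 13.0] 608
heights [-0.10679787 -0.10393959 -0.10009733 -0.09611322 -0.0913299  -0.0890806 ]
normal [-0. -0.  1.] vs [-0.44699767 -0.14351525  0.88294759]
0.85 [245.7, 115.8, 150.0, 144.9] 16150
heights [0.04814276 0.04882641 0.04929369 0.04980526 0.0870479  0.09163899]
disc circ off mm ((0.7889875769615173, 0.08229228854179382), 66.8000717163086)
normal [-0.44770895 -0.14512602  0.88232371] vs [-0.44699767 -0.14351525  0.88294759]
knob top ((0.4978275001049042, -0.020514296367764473), 13.005681037902832) [-0.96307373  0.80515873] 875
0.84 [135.4, 273.7, 49.5, 25.3] 390
heights [-0.12662995 -0.11826422 -0.11595127 -0.11384791 -0.11166716  0.21243967]
normal [-0. -0.  1.] vs [-0.44699767 -0.14351525  0.88294759]
[ 0.06   0.295  1.96   0.282  0.424 -1.512] 2.45 [[ 0.4488  0.1693  0.8775  0.4503]
 [ 0.1416  0.956  -0.2568  0.1525]
 [-0.8823  0.2395  0.4051  0.3919]
 [ 0.      0.      0.      1.    ]]
shift [ 0.0434  0.016  -0.0888] turn [0.09 0.11 0.06] tcp [0.494 0.168 0.303]
```

View pics/w1.png

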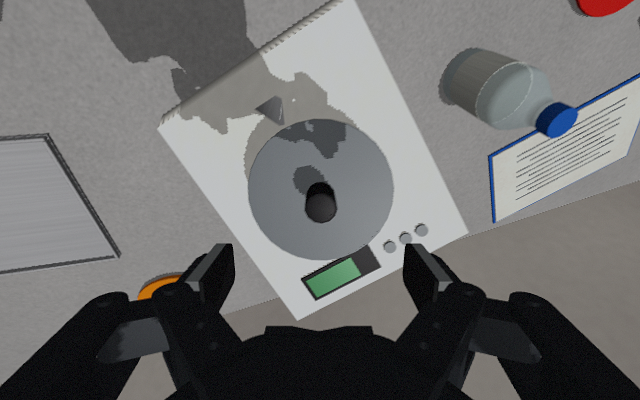

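The wrist view confirms the grey lid on the drum, with its knob at (320,203) and the pointer at (270,108). The red and orange look-alikes lie on the bench. The fit agrees within 1 mm, so I'm descending.

```bash
python3 -m jog '[0.009,0.003,-0.018,0,0,0,1, 0.022,0.008,-0.045,0,0,0,1, 0.035,0.013,-0.072,0,0,0,1, 0.041,0.0155,-0.084,0,0,0,1, 0.044,0.016,-0.089,0,0,0,1, 0.044,0.016,-0.089,0,0,0,-1, 0.044,0.016,-0.089,0,0,0,-1, 0.044,0.016,-0.089,0,0,0,-1, 0.044,0.016,-0.089,0,0,0,-1, 0.044,0.016,-0.089,0,0,0,-1]' 60
python3 -c "
from h import *
xh,yh,n=axes(); T=tool(); print(((T[:3,3]+.155*T[:3,0])-O)@np.c_[xh,yh,n], T[:3,0]@n)"
```

```text
time_s: 3.7
tool_pos: [0.4923, 0.1702, 0.3035]
orientation: [0.311, 1.111, -0.014]
ft_force: [-4.6, -1.7, 5.8]
opening: 0.0249
[-0.00032357  0.00197404  0.07572792] -0.9999994211865179
```

```bash
python3 -m jog '[-0.0022,-0.0007,0.0044,0,0,0,-1, -0.0067,-0.0022,0.0132,0,0,0,-1, -0.0134,-0.0043,0.0265,0,0,0,-1, -0.0224,-0.0072,0.0441,0,0,0,-1, -0.0335,-0.0108,0.0662,0,0,0,-1, -0.0447,-0.0144,0.0883,0,0,0,-1, -0.05,-0.016,0.1,0,0,0,-1, -0.05,-0.016,0.1,0,0,0,-1]' 60
python3 -c "
from h import *
f=grab('wrist'); save(f,'w2.png',(150,80,340,240),1.5); s=arm.sense();print(s['q'].round(2))
xh,yh,n=axes()
print('tray above:'); plan(np.array([.583,-.182,.039+.005+.07]),np.array([0,0,-1.]))"
```

```text
time_s: 4.7
tool_pos: [0.4423, 0.1543, 0.4038]
orientation: [0.311, 1.11, -0.013]
ft_force: [1.0, -0.5, -3.4]
opening: 0.0246
[ 0.07  0.27  1.96  0.26  0.45 -1.49]
tray above:
shift [ 0.1405 -0.3364 -0.134 ] turn [-8.56 26.71  0.  ] tcp [ 0.583 -0.182  0.269]
```

View pics/w2.png

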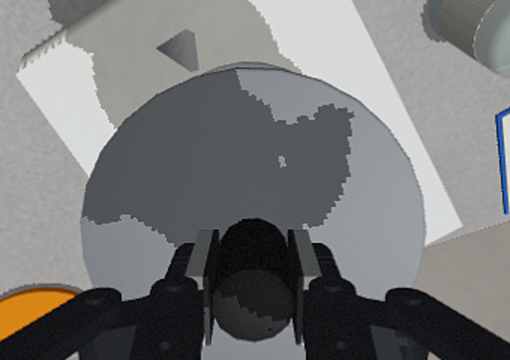

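```bash
python3 -m jog '[0.005,-0.015,0.005,0,0,0,-1, 0.02,-0.05,0.01,-1,2,0,-1, 0.035,-0.095,0.01,-2,6,0,-1, 0.055,-0.14,0.005,-3.5,11,0,-1, 0.075,-0.185,0,-5,16,0,-1, 0.095,-0.23,-0.02,-6.5,21,0,-1, 0.115,-0.275,-0.05,-8,25,0,-1, 0.13,-0.31,-0.08,-8.56,26.7,0,-1, 0.14,-0.33,-0.105,-8.56,26.71,0,-1, 0.1405,-0.3364,-0.115,-8.56,26.71,0,-1]' 60
cat > d.py <<'E'
from h import *
f=grab("wrist"); T=tool(); print(T.round(3))
for d in arm.masks_of("wrist","lid_knob"):
    P,u,v=pts(f,d["pixels"]); Q=(P-T[:3,3])@T[:3,:3]
    k=(Q[:,0]>.165)&(Q[:,0]<.2)&(np.hypot(Q[:,1],Q[:,2])<.075)&(np.hypot(Q[:,1],Q[:,2])>.03)
    if k.sum()<500: continue
    D=P[k]; A=np.c_[D[:,:2],np.ones(len(D))]; co=np.linalg.lstsq(A,D[:,2],rcond=None)[0]; nn=np.r_[-co[:2],1]; nn/=np.linalg.norm(nn)
    print("lid normal",nn,"tilt deg",np.degrees(np.arccos(nn[2])),"height below grasp of disc top",np.median(Q[k,0])-.155)
    print("circ xy",cv2.minEnclosingCircle(D[:,:2].astype(np.float32)*1000),"z",np.median(D[:,2]))
save(f,"w3.png")
E
python3 d.py
```

```text
time_s: 6.0
tool_pos: [0.5834, -0.1833, 0.2846]
orientation: [0.178, 1.567, -0.176]
ft_force: [0.0, 0.9, -1.6]
opening: 0.0244
[[-0.005  0.223  0.975  0.583]
 [ 0.002  0.975 -0.223 -0.183]
 [-1.     0.001 -0.005  0.284]
 [ 0.     0.     0.     1.   ]]
lid normal [ 0.00300875 -0.00412915  0.99998695] tilt deg 0.292728846254193 height below grasp of disc top 0.026127113964871357
circ xy ((584.2636108398438, -182.86045837402344), 66.9936752319336) z 0.10321465397264842
```

```bash
python3 -m jog '[0,0,-0.01,0,0,0,-1, 0,0,-0.03,0,0,0,-1, 0,0,-0.05,0,0,0,-1, 0,0,-0.066,0,0,0,-1, 0,0,-0.076,0,0,0,-1, 0,0,-0.08,0,0,0,-1, 0,0,-0.082,0,0,0,-1, 0,0,-0.0835,0,0,0,-1, 0,0,-0.0835,0,0,0,-1]' 60; python3 d.py
```

```text
time_s: 7.22
tool_pos: [0.5833, -0.1821, 0.2045]
orientation: [0.176, 1.564, -0.176]
ft_force: [-0.5, 0.1, -2.8]
opening: 0.0245
[[-0.     0.222  0.975  0.583]
 [-0.     0.975 -0.222 -0.182]
 [-1.    -0.    -0.     0.205]
 [ 0.     0.     0.     1.   ]]
lid normal [-6.52507727e-04 -1.90045329e-03  9.99997981e-01] tilt deg 0.1151273750880953 height below grasp of disc top 0.02641604895467284
circ xy ((580.29150390625, -182.47085571289062), 68.79347229003906) z 0.023111435889640625
```

```bash
python3 -m jog '[0,0,-0.0015,0,0,0,-1, 0,0,-0.003,0,0,0,-1, 0,0,-0.004,0,0,0,-1, 0,0,-0.0045,0,0,0,-1, 0,0,-0.005,0,0,0,-1, 0,0,-0.005,0,0,0,-1]' 60
```

```text
time_s: 8.07
tool_pos: [0.583, -0.1819, 0.1998]
orientation: [0.176, 1.565, -0.176]
ft_force: [-3.2, 0.9, 5.6]
opening: 0.0244
```

```bash
python3 -m jog '[0,0,0,0,0,0,-0.2, 0,0,0,0,0,0,0.3, 0,0,0,0,0,0,0.3, 0,0,0,0,0,0,0.3, 0,0,0.01,0,0,0,0.3, 0,0,0.03,0,0,0,0.3, 0,0,0.06,0,0,0,0.3, 0,0,0.1,0,0,0,0.3, 0,0,0.12,0,0,0,0.3, 0,0,0.12,0,0,0,0.3]' 60
cat > e.py <<'E'
from h import *
f=grab("top"); g=None
for d in arm.masks_of("top","lid_knob"):
    P,u,v=pts(f,d["pixels"]); m=np.median(P,0)
    if abs(m[1]+.182)<.08: print("lid in tray?",d["confidence"],m,np.percentile(P[:,2],[5,50,95]))
save(f,"t2.png",(215,120,220,130),3)
P,u,v=pts(f); xh,yh,n=axes(); q=(P-O); r=np.hypot(q@xh,q@yh); h=q@n
k=(r<.058)&(h>-.01)&(h<.06); print(k.sum())
hh=h[k]; print("heights",np.percentile(hh,[5,50,90,99]))
hi=k&(h>.03)&(r<.03); b=np.c_[q[hi]@xh,q[hi]@yh]; print("bar pts",len(b))
if len(b)>5:
    print(cv2.minAreaRect(b.astype(np.float32)*1000))
plan(O+(.043+.12)*n,-n); print(arm.sense()["q"].round(2))
E
python3 e.py
```

```text
time_s: 9.32
tool_pos: [0.5837, -0.1822, 0.3226]
orientation: [0.174, 1.559, -0.177]
ft_force: [0.4, 0.0, -0.3]
opening: 0.0556
lid in tray? 0.65 [ 0.59183519 -0.13413957  0.01797252] [0.01386048 0.01797252 0.02204128]
916
heights [0.00682541 0.01141984 0.02025678 0.04286454]
bar pts 74
((0.04147958755493164, 0.6249160766601562), (49.71385192871094, 14.750310897827148), 55.50704574584961)
shift [-0.1285  0.3377  0.0611] turn [  8.57 -26.69   0.  ] tcp [0.454 0.156 0.381]
[-0.49  0.61  1.55 -0.    0.98 -1.83]
```

View pics/t2.png

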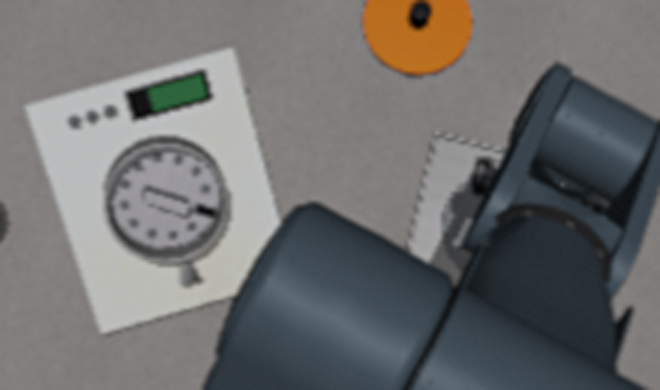

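```bash
python3 -c "
from h import *
xh,yh,n=axes(); a=np.radians(55.5); plan(O+.135*n,-n,np.sin(a)*xh-np.cos(a)*yh)"
```

```text
shift [-0.116   0.3417  0.0364] turn [ 28.32 -13.4  -91.83] tcp [0.467 0.16  0.356]
```

```bash
python3 -m jog '[-0.01,0.02,0.03,2.5,-1.2,-8,0.3, -0.02,0.055,0.06,5.6,-2.7,-18,0.3, -0.035,0.095,0.08,8.5,-4,-27.5,0.3, -0.045,0.135,0.09,11.3,-5.4,-37,0.3, -0.06,0.175,0.09,14.2,-6.7,-46,0.3, -0.075,0.215,0.09,17,-8,-55,0.3, -0.085,0.255,0.08,19.8,-9.4,-64,0.3, -0.1,0.295,0.065,22.7,-10.7,-73.5,0.3, -0.11,0.325,0.05,25.5,-12,-83,0.3, -0.116,0.3417,0.0364,28.3,-13.4,-91.8,0.3]' 60
python3 -m jog '[0,0,0,0,0,0,0.3]' 60
cat > g.py <<'E'
from h import *
f=grab("wrist"); save(f,"w4.png"); print(arm.sense()["q"].round(2))
P,u,v=pts(f); xh,yh,n=axes(); q=P-O; x,y,h=q@xh,q@yh,q@n; r=np.hypot(x,y)
hi=(h>.033)&(h<.043)&(r<.03); b=np.c_[x,y][hi].astype(np.float32)*1000; print("bar",len(b),cv2.minAreaRect(b), np.median(h[hi]))
rg=(r>.03)&(r<.058)&(h>.003)&(h<.03)&(f["img"][v,u].max(1)<60); print("ridge",rg.sum()); 
if rg.sum(): 
  a=np.arctan2(y[rg],x[rg]); print(np.degrees(np.median(a)),np.degrees(np.arctan2(y[rg].mean(),x[rg].mean())), np.median(r[rg]),np.median(h[rg]))
rim=(h>.041)&(h<.046)&(r>.055)&(r<.075); print("rim",cv2.minEnclosingCircle(np.c_[x,y][rim].astype(np.float32)*1000))
E
python3 g.py
```

```text
time_s: 10.68
tool_pos: [0.4657, 0.161, 0.354]
orientation: [1.752, 0.871, -0.958]
ft_force: [-0.2, 0.3, -0.2]
opening: 0.0553
time_s: 10.8
tool_pos: [0.4655, 0.1607, 0.3536]
orientation: [1.743, 0.878, -0.957]
ft_force: [0.2, -0.4, 0.2]
opening: 0.0551
[0.07 0.39 1.96 0.34 0.34 0.07]
bar 1020 ((1.4703550338745117, 0.1783733367919922), (49.813026428222656, 13.632905006408691), 55.577674865722656) 0.038926392203310026
ridge 242
-124.40088065971257 -124.56118000745575 0.04399554551211396 0.018809767612804375
rim ((0.8780787587165833, -0.09645784646272659), 66.92818450927734)
```

View pics/w4.png

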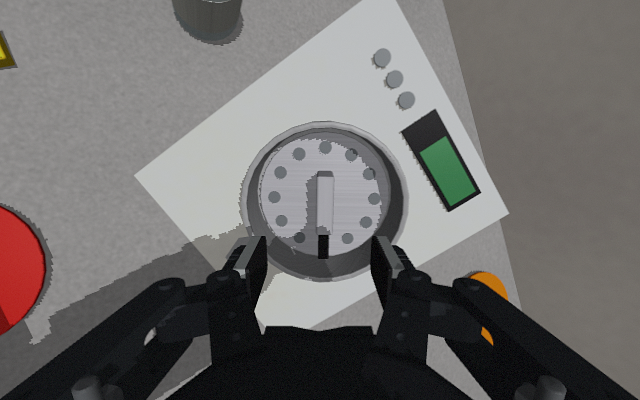

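```bash
python3 -c "
from h import *
xh,yh,n=axes(); a=np.radians(55.5); plan(O+.0008*xh+.034*n,-n,np.sin(a)*xh-np.cos(a)*yh)"
```

```text
shift [ 0.0461  0.0146 -0.0873] turn [ 0.08 -0.2  -0.27] tcp [0.513 0.175 0.267]
```

```bash
python3 -m jog '[0.009,0.003,-0.017,0,0,0,0.3, 0.022,0.007,-0.042,0,0,0,0.3, 0.033,0.0105,-0.063,0,0,0,0.3, 0.041,0.013,-0.078,0,0,0,0.3, 0.0455,0.0145,-0.0865,0,0,0,0.3, 0.0455,0.0145,-0.0865,0,0,0,0.3, 0.0455,0.0145,-0.0865,0,0,0,-1, 0.0455,0.0145,-0.0865,0,0,0,-1, 0.0455,0.0145,-0.0865,0,0,0,-1, 0.0455,0.0145,-0.0865,0,0,0,-1]' 40
python3 -c "
from h import *
xh,yh,n=axes(); T=tool(); print(((T[:3,3]+.155*T[:3,0])-O)@np.c_[xh,yh,n], T[:3,0]@n, T[:3,1]@np.c_[xh,yh]); a=np.radians(-55.5)
print('turn',np.degrees(a)*n); p=T[:3,3]-(O+.0008*xh)
for d in (-9,-18,-27,-36,-45,-54,-55.5):
  print(d,(R.from_rotvec(np.radians(d)*n).apply(p)-p).round(4),(d*n).round(2))"
```

```text
time_s: 12.1
tool_pos: [0.5116, 0.1744, 0.2695]
orientation: [1.748, 0.873, -0.954]
ft_force: [-6.5, -0.9, 6.2]
opening: 0.0132
[0.00074474 0.00039318 0.03649321] -0.9999982288882808 [ 0.82478135 -0.56544889]
turn [ 24.80837091   7.96509652 -49.0035914 ]
-9 [ 0. -0.  0.] [ 4.02  1.29 -7.95]
-18 [ 0.0001 -0.      0.    ] [  8.05   2.58 -15.89]
-27 [ 0.0001 -0.0001  0.    ] [ 12.07   3.87 -23.84]
-36 [ 0.0001 -0.0001  0.    ] [ 16.09   5.17 -31.79]
-45 [ 0.0001 -0.0001  0.    ] [ 20.11   6.46 -39.73]
-54 [ 0.0001 -0.0001  0.    ] [ 24.14   7.75 -47.68]
-55.5 [ 0.0001 -0.0001  0.    ] [ 24.81   7.97 -49.  ]
```

```bash
python3 -m jog '[2e-4,0,0,2,0.6,-4,-1, 0,0,0,5.4,1.7,-10.6,-1, 0,0,0,9.4,3,-18.5,-1, 0,0,0,13.4,4.3,-26.5,-1, 0,0,0,17.4,5.6,-34.4,-1, 0,0,0,21,6.7,-41.5,-1, 0,0,0,23.5,7.5,-46.4,-1, 0,0,0,24.8,7.97,-49,-1, 0,0,0,24.8,7.97,-49,-1, 0,0,0,24.8,7.97,-49,-1]' 40
python3 -c "
from h import *
xh,yh,n=axes(); T=tool(); print(((T[:3,3]+.155*T[:3,0])-O)@np.c_[xh,yh,n], T[:3,0]@n, T[:3,1]@np.c_[xh,yh],arm.sense()['q'].round(2))"
```

```text
time_s: 13.35
tool_pos: [0.5119, 0.174, 0.2696]
orientation: [2.533, 0.397, -1.522]
ft_force: [-5.8, -2.7, 6.4]
opening: 0.0131
[ 0.00109082 -0.00026125  0.03648851] -0.9999999581398802 [ 3.17725527e-04 -9.99999919e-01] [0.1  0.59 1.91 0.57 0.19 0.82]
```

```bash
python3 -m jog '[0,0,0,0,0,0,-0.3, 0,0,0,0,0,0,0.2, 0,0,0,0,0,0,0.2, 0,0,0,0,0,0,0.2, -0.0067,-0.0022,0.0132,0,0,0,0.2, -0.02,-0.0065,0.04,0,0,0,0.2, -0.0335,-0.0108,0.0662,0,0,0,0.2, -0.0447,-0.0144,0.0883,0,0,0,0.2, -0.06,-0.02,0.12,0,0,0,0.2, -0.06,-0.02,0.12,0,0,0,0.2]' 40
sed -i 's/w4/w5/' g.py
cat >> g.py <<'E'
k=(r>.070)&(r<.096)&(abs(y)<.02)&(x<0)&(h>.03)&(h<.046); print("pointer wrist",k.sum(), np.median(y[k]) if k.any() else None)
f=grab("top"); P,u,v=pts(f); q=P-O; x,y,h=q@xh,q@yh,q@n; r=np.hypot(x,y); save(f,"t3.png",(215,120,220,130),3)
hi=(h>.033)&(r<.03); print("top bar",cv2.minAreaRect(np.c_[x,y][hi].astype(np.float32)*1000))
k=(r>.070)&(r<.096)&(abs(y)<.02)&(x<0)&(h>.03)&(h<.05); print("pointer top",k.sum(), np.c_[x,y,h][k].mean(0) if k.any() else None)
for d in arm.masks_of("top","lid_knob"):
    P,u,v=pts(f,d["pixels"]); m=np.median(P,0)
    if abs(m[1]+.182)<.06: print("lid",d["confidence"],d["rect"],m,cv2.minEnclosingCircle(P[:,:2].astype(np.float32)*1000),np.percentile(P[:,2],[5,50,95]))
E
python3 g.py
```

```text
time_s: 14.6
tool_pos: [0.4524, 0.1541, 0.3911]
orientation: [2.536, 0.397, -1.516]
ft_force: [0.4, -0.5, 0.4]
opening: 0.0514
[0.06 0.3  1.96 0.29 0.42 1.09]
bar 726 ((1.320913314819336, -0.23864173889160156), (49.57562255859375, 14.036783218383789), 0.30714213848114014) 0.03898374246905903
ridge 190
173.73129517767222 179.42194667248194 0.04350596914589309 0.018882298756495323
rim ((-3.343625783920288, -0.17204095423221588), 71.20570373535156)
pointer wrist 331 -0.000549166385997976
top bar ((0.9323844909667969, 0.5374832153320312), (58.332069396972656, 57.91776657104492), 74.56581115722656)
pointer top 0 None
lid 0.72 [362.9, 175.4, 38.0, 38.2] [ 0.58179784 -0.17971481  0.01787204] ((586.417724609375, -184.56959533691406), 70.76319885253906) [0.01269929 0.01787204 0.03373712]
```

View pics/w5.png

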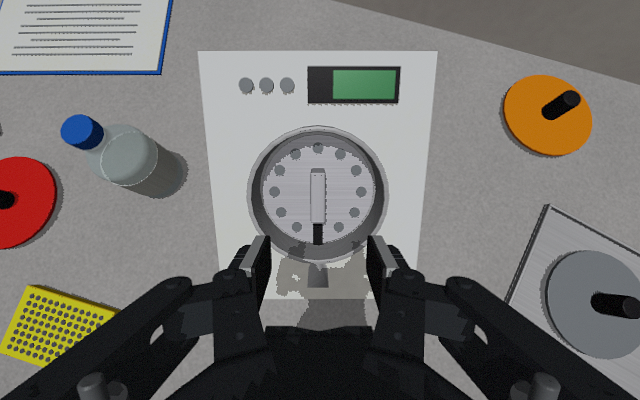

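View pics/t3.png

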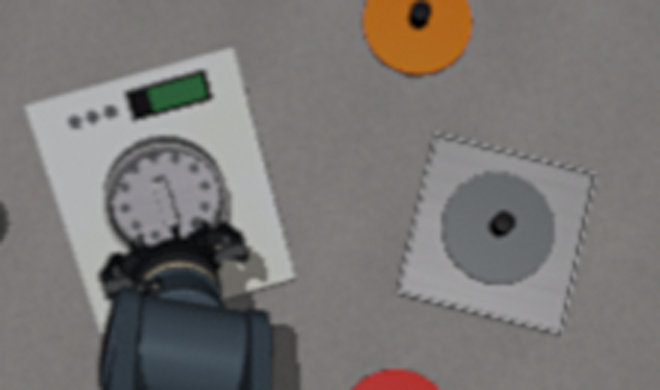

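The wrist view shows the ridge (317,234) in line with the pointer (318,275). The top view shows the lid flat and knob up in the tray, at crop pixel (500,228). Nothing else has moved and the gripper is clear, so I'm handing in.

```bash
python3 -c "
from cell import arm
print(arm.hand_in())"
```

```text
the job is handed in; nothing more can be done
None
```

I finished the job and handed it in at about 15 s; no verdict was reported.

- **Lid:** I lifted the grey lid off the drum along its axis by the knob. I lowered it into the tray until light contact (about 6 N) and only then released it. The last top view shows it flat and knob up inside the tray, with the disc top at 17.9 mm against the 18 mm expected. Its centre is about at the tray's centre.
- **Rotor:** It started at about 55.5° (0.97 rad). I gripped the bar, turned it by −55.5° and let go. The last wrist view puts the bar within 0.3° of the housing axis, and the pointer on that axis within about 0.5 mm.
- **Rest of the scene:** The bottle, well plate and look-alike lids that show in the last pictures stand where they were. The tip box was outside those pictures, and the arm did not go near it. The gripper ended about 10 cm clear of everything.

**Checks that disagreed or failed:**
- In the last wrist view, the median angle of the ridge's pixels was off, at 173.7°. Their mean was 179.4°, and both the bar and the picture agree with the mean.
- The last rim-circle fit was spoiled by the pointer.
- In the last top view, the arm partly hid the drum, so that view gave no usable rotor check.

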